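# Seat the sample bottle in the recess of the balance pan

## Robot

A 6-joint arm with a two-finger parallel gripper is mounted at the origin on a cart in front of the work surface, level with it; the furniture and walls round the work are solid. World frame = base frame: x ahead of the robot, y to its left, z up, the work surface at z = 0. Lengths are in m, angles in rad, forces in N, time in s.
With the tool pointing down it reaches from about 0.275 to 0.75 m from the base axis. Payload 10.2 kg.
Tool frame: the origin (TCP) lies between the finger pads; the fingertips stand 17 mm ahead of it and the grasp point (between the pads) lies 2 mm behind it; z points along the fingers, y is the line along which they close (so a half turn about z gives the same grasp; the last joint's range is limited). The gripper opens to 88 mm and grips with 3 to 60 N. Pads are 18 mm wide; open, the fingers measure 123 mm over their backs; the gripper's body (75 mm by 187 mm) begins 45 mm behind the grasp point.
Start: joints at [-1.476, 0.313, 1.498, -0, 1.331, -0.223], TCP at [0.164, -0.499, 0.256] pointing down, gripper open.
Joint ranges: [-2.94, 2.94], [-0.97, 2.17], [0.19, 2.56], [-1.23, 4.37], [0.02, 3.11], [-2.88, 2.88]. Speed limits (rad/s): [2.39, 2.39, 3.01, 3.14, 3.14, 3.14].

## Interface

Orientations are given as a unit quaternion [x, y, z, w].
In Python, from rig import env, imaging, order gives the robot as it stands.
- The arm moves only by the tool move_arm, never from a script. Its argument "steps" is a list of rows, each an object with "travel": the shift along the world's x, y, z in cm, a list of three; "delta_rot": the turn, a rotation vector about the world's x, y, z in rad, a list of three; "hand": the finger opening in cm, from 0 to 8.81. A call has 1 to 8 rows; each row shifts and turns the commanded pose from where the row before left it; what a row does not reach is not made up. A row lasts 1/12 s, in which the tool goes at most 41.7 mm and 7.16 degrees, less where a joint would pass 70% of its speed; a pose out of reach is approached as far as the arm can. A call with a gripper value outside its range is refused whole. The fingers move at their own pace and stop on an object; "squeeze" is the grip in N (left out, the last holds). Time passes only in rows, so rows that do not move let the fingers close. It gives the time, the measured TCP pose, the force, the opening and the grip force at its end, in the units of the state.
- env.get_obs(): the state, without advancing time (a new reading comes with each control period).
- imaging.grab_frame(name): name is "side" or "top"; returns a dict with "pixels" (420x560x3 uint8, red, green, blue), "K" (3x3 intrinsics, pixels), "xyz" and "orientation" of the camera in the world. Camera axes: x right, y down, z forward; pixel columns grow to the right and rows downward; lengths in m; the calibration is good to about 2 mm. A picture is of the moment at which its call begins. There is no depth.
- order.sign_off(): hands the job in; it is judged then, once.
The state is a dict: "t": time; "joint_positions": joint angles; "qd": joint speeds; "effort": joint torques, N m; "ee_pos": TCP position; "tcp_rot": TCP orientation; "ft_force": force on the tool from outside, world axes, zero at the start; "wrist_torque": the same for the moment, N m; "finger_gap": finger opening in m; "grip_force": force on a finger pad.
Only numpy, scipy, OpenCV 4.12 (cv2) and the standard library are available. Lean on these libraries where they do the work, as an engineer would, in place of code of your own. Each camera call takes 0.05 s, during which the arm holds its last target. There are 200 camera calls.

## Task

Weigh the larger of the two white bottles: stand it on the little balance's round pan, feeling gently for the shallow recess, so that it has dropped in, flat and upright with no edge up on the raised rim, and let go of it. The balance is delicate, so never press on it hard, and leave the other things on the bench alone.

Things in the scene. Friction and masses are not known exactly. Their poses are not given: they have to be found in the camera images.
- bottle_mid (a point): Centre (on the axis, half-way up, 41 mm above the underside) of the larger white bottle, loose, about 0.12 kg: plain round bottle with ribbed screw cap, 82 mm tall; straight body 40 mm in diameter from the foot to about 50 mm up, cap 24 mm wide. Its z points up through the cap. Starts upright on the bench, in front or right of the balance, the small bottle being at the other place.
- small_bottle_mid (a point): Centre (35 mm above the underside) of the smaller white bottle of the same kind, 32 mm in diameter and 70 mm tall, loose; not to be moved.
- balance: Compact laboratory balance fixed to the bench: grey housing 140 mm (its x) by 100 mm (its y) by 36 mm tall, origin at the centre of its underside, z up, display and keys at its -x end. It carries a round steel pan on top. The pan is NOT centred on the housing: see hub_mark. More than 15 N on any part of the balance is too much.
- hub_mark (a point): Point on the balance's hub axis, 22 mm toward +x of the housing's centre, 50 mm above the bench. The pan and its recess are set off from this axis by 4.5 to 7.5 mm in an unknown horizontal direction, different each run, not measured: it must be felt for (or seen). The pan does not tip or shift. A bottle let go while partly on the rim stays there leaning 3 to 10 degrees toward the recess.
- beaker_mid (a point): Centre (35 mm up) of a loose clear beaker 63 mm in diameter and 70 mm tall, behind the balance; not to be moved.
- petri: Loose closed petri dish, clear, 90 mm in diameter and 14 mm tall, origin at the centre of its underside, behind the balance; not to be moved.
- timer: Loose light-coloured bench timer lying flat, 52 x 72 x 14 mm, origin at the centre of its underside, at the front right; not to be moved.
- pan (a joint): How far the sprung pan is pressed down, m (0 to 0.0045, then rigid; 0.7 mm per newton, 0.5 mm when empty). Pan 68 mm in diameter, rim top 50 mm above the bench; in its middle a flat-bottomed round recess 44 mm in diameter, 4.5 mm deep (2 mm clearance round the bottle's foot). Bottle seated in it: centre about 86 mm above the bench; upright on the rim: 90 mm or more.
- column_axis (a point): Point in the middle of the head of the tall filter column that stands fixed left of the balance: three thin legs and, 0.32 to 0.41 m above the bench, a round white head 0.21 m in diameter with wing nuts; all of it lies within 0.15 m of the vertical axis through this point. Keep the arm clear of it; swing past it close to the base.

How it is judged:
By the outcome, as a careful person would: the job done as asked, in the order asked, and still so for the second after the job is handed in, with the robot touching nothing.
It also fails if it takes over 58 s, if anything falls off the work surface, if the arm or the gripper's body presses on something with over 40 N, if the wrist force passes 120 N, or if a joint passes its speed limit or range.

## Working session

There is one attempt and no reset: what is moved stays moved. The work goes in short steps, Python scripts to look and compute and a tool call to move; the robot and the scene stay as the last step left them, time stands still between calls to the robot, and variables do not carry over. Pictures are saved under pics/ and viewed, at most 10 in all, crops included, and the job is handed in when it is done.

Besides the shell and the picture viewer there is one more tool, called after "Emit:" as name(argument=value, ...) on one line, values as JSON. move_arm: Moves the arm, as the interface text tells. Its arguments: {"type":"object","properties":{"steps":{"type":"array","items":{"type":"object","properties":{"travel":{"type":"array","items":{"type":"number"}},"delta_rot":{"type":"array","items":{"type":"number"}},"hand":{"type":"number"}}}},"squeeze":{"type":"number"}},"required":["steps"]}

```bash
ls; mkdir -p pics
cat > h.py <<'E'
import numpy as np, cv2
from rig import env, imaging, order
from scipy.spatial.transform import Rotation as R
def grab(n,f=None):
    d=imaging.grab_frame(n)
    if f: cv2.imwrite('pics/'+f,cv2.cvtColor(d['pixels'],cv2.COLOR_RGB2BGR))
    return d
def ray(d,u,v):
    K=np.array(d['K']);r=R.from_quat(d['orientation']).as_matrix()
    w=r@np.linalg.inv(K)@[u,v,1.];return np.array(d['xyz']),w/np.linalg.norm(w)
def onz(d,u,v,z):
    o,w=ray(d,u,v);return o+w*(z-o[2])/w[2]
def proj(d,p):
    K=np.array(d['K']);r=R.from_quat(d['orientation']).as_matrix()
    q=K@(r.T@(np.array(p)-d['xyz']));return q[:2]/q[2]
def tri(rs):
    A=sum(np.eye(3)-np.outer(w,w) for o,w in rs);b=sum((np.eye(3)-np.outer(w,w))@o for o,w in rs)
    return np.linalg.solve(A,b)
E
python3 - <<'E'
from h import *
for n in('side','top'):
    d=grab(n,n+'0.png');print(n,d['xyz'],R.from_quat(d['orientation']).as_matrix().round(3).tolist(),np.array(d['K']).tolist())
print(env.get_obs())
E
```

```text
pics
side [ 0.50639352 -1.2759592   0.64288297] [[0.999, 0.011, 0.036], [-0.029, -0.389, 0.921], [0.024, -0.921, -0.388]] [[398.61996350840656, 0.0, 281.0084485400464], [0.0, 398.61996350840656, 208.6868714282491], [0.0, 0.0, 1.0]]
top [-0.42775399 -0.23608488  1.43556994] [[-0.025, -0.784, 0.62], [-1.0, 0.026, -0.007], [-0.011, -0.62, -0.785]] [[546.8806340722041, 0.0, 269.0379718726007], [0.0, 546.8806340722041, 212.06587497804665], [0.0, 0.0, 1.0]]
{'t': 0.1, 'joint_positions': array([-1.47637412e+00,  3.13372605e-01,  1.49832905e+00, -2.85149960e-05,
        1.33100740e+00, -2.23409654e-01]), 'qd': array([-6.28071290e-04, -6.38391424e-04, -9.62228739e-04, -1.82728565e-03,
        7.75655243e-05, -2.80357747e-04]), 'effort': array([ 3.26263595e-03, -4.02809930e+01, -2.52641344e+01,  6.95812725e-02,
        3.42353736e-02, -6.74640887e-05]), 'ee_pos': array([ 0.16402512, -0.49851385,  0.25524133]), 'tcp_rot': array([ 9.87398724e-01,  1.58251218e-01,  2.21566479e-05, -5.57933316e-04]), 'ft_force': array([-0.60875087,  0.28387292, -0.60243653]), 'wrist_torque': array([ 0.04113911, -0.04967039, -0.06077347]), 'grip_force': 0.0, 'finger_gap': 0.08811376599727912}
```

View pics/side0.png

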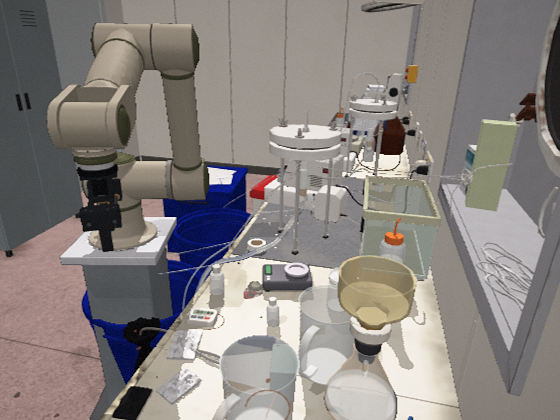

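View pics/top0.png

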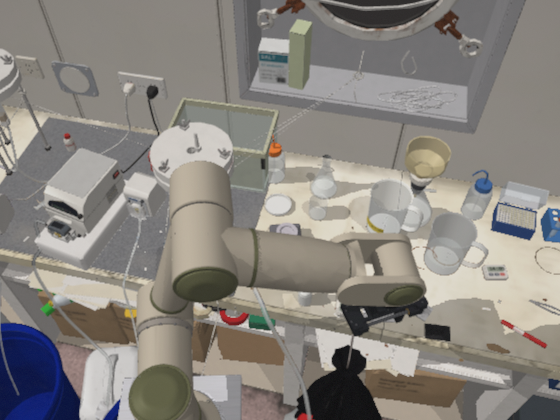

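The side view shows the balance at about (288,277) with its pan at (296,270), and white bottles at about (217,280) and (273,312). The column is behind it at (305,150). In the top view the arm hides part of the bench; the pan is at about (286,230), one bottle near (305,297). I'll take enlarged crops next.

Run:
```python
from h import *
a=cv2.imread('pics/side0.png')[232:340,190:340];b=cv2.imread('pics/top0.png')[190:310,230:380]
cv2.imwrite('pics/c1.png',cv2.resize(a,None,fx=5.3,fy=5.3,interpolation=cv2.INTER_CUBIC))
cv2.imwrite('pics/c2.png',cv2.resize(b,None,fx=5,fy=5,interpolation=cv2.INTER_CUBIC))
```

```text
(no output)
```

View pics/c1.png

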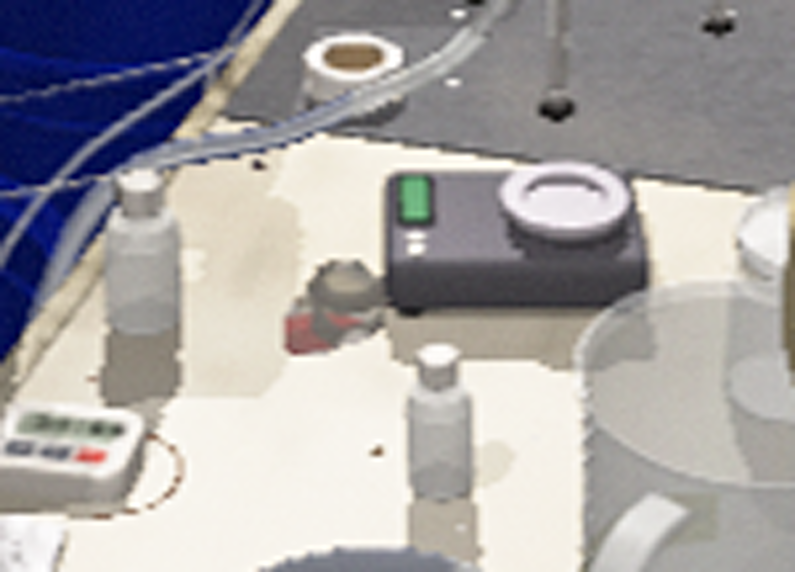

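The crop shows the left bottle (body crop x 105–181, cap top (141,175), foot about y 330) wider than the nearer right one (x 407–471). So the left one, in front of the balance, is the larger. The pan is centred near crop (566,200), with the recess's dark inner edge at its upper part.

Run:
```python
from h import *
d=imaging.grab_frame('side');t=imaging.grab_frame('top')
f=lambda x,y:(190+x/5.3-.4,232+y/5.3-.4)
for n,p,z in[('big foot(front edge)',(143,332),0),('captop',(141,178),.082),('bodyL',(105,260),.03),('bodyR',(181,260),.03),('small foot',(440,496),0),('smallcap',(439,352),.07),
 ('panL',(500,203),.05),('panR',(633,203),.05),('panTop',(566,162),.05),('panBot',(566,235),.05),('fl',(388,305),0),('fr',(645,297),0),('tl',(386,178),.036),('trf',(645,265),.036)]:
    w=onz(d,*f(*p),z);print(n,w.round(4),'top px',proj(t,w).round(1))
print(np.linalg.norm([0,0]))
```

```text
big foot(front edge) [ 0.3717 -0.3579  0.    ] top px [308.7 299.4]
captop [ 0.3719 -0.3417  0.082 ] top px [304.3 285.2]
bodyL [ 0.3507 -0.3371  0.03  ] top px [302.5 300.9]
bodyR [ 0.39   -0.3368  0.03  ] top px [301.6 289.1]
small foot [ 0.5237 -0.4865  0.    ] top px [346.2 255.5]
smallcap [ 0.5223 -0.4727  0.07  ] top px [344.1 243.2]
panL [ 0.5564 -0.3118  0.05  ] top px [290.5 239.3]
panR [ 0.6272 -0.3111  0.05  ] top px [289.2 221.2]
panTop [ 0.5942 -0.2689  0.05  ] top px [276.3 229.8]
panBot [ 0.5895 -0.3427  0.05  ] top px [299.8 230.4]
fl [ 0.4977 -0.3329  0.    ] top px [297.9 263.8]
fr [ 0.6349 -0.3246  0.    ] top px [292.9 228.5]
tl [ 0.4954 -0.2636  0.036 ] top px [275.6 258.6]
trf [ 0.6306 -0.3489  0.036 ] top px [300.8 222.6]
0.0
```

View pics/c2.png

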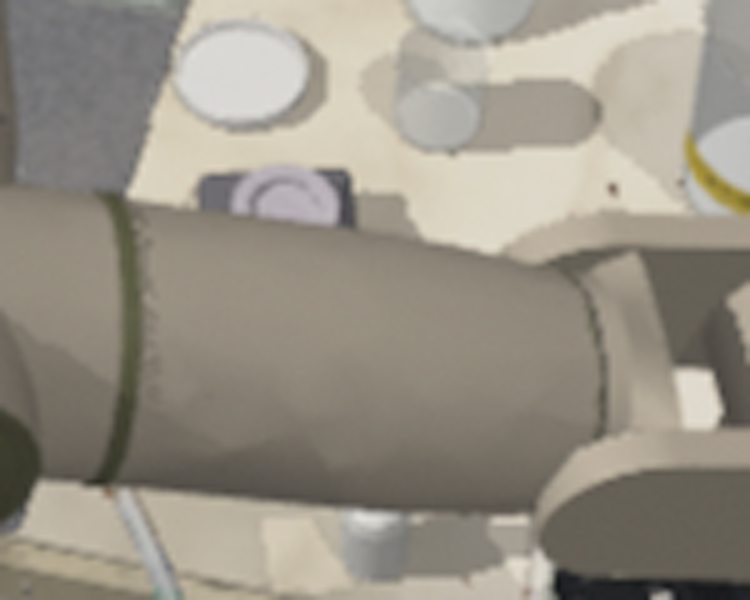

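In the top crop the big bottle's cap and body show at crop (375,545), i.e. pixel (305,298). The pan shows partly at crop (287,200) with its ring-shaped recess, and the arm hides the rest. I'll swing the arm aside to clear the top view.

Emit:
move_arm(steps=[{"travel": [-3.5, 0, 0]}, {"travel": [-3.5, 0, 0]}, {"travel": [-3.5, 0, 0]}, {"travel": [-3.5, 0, 0]}, {"travel": [-3.5, 0, 1]}, {"travel": [0, 0, 0]}])

```text
invalid input
```

Run:
```python
from h import *
d=grab('top','top1.png');o=env.get_obs();print(o['t'],o['ee_pos'],o['tcp_rot'])
b=cv2.imread('pics/top1.png')[205:325,250:390]
cv2.imwrite('pics/c3.png',cv2.resize(b,None,fx=5,fy=5,interpolation=cv2.INTER_CUBIC))
```

```text
0.25 [ 0.16401741 -0.49861096  0.25545761] [ 9.87402863e-01  1.58226052e-01  1.53554367e-05 -3.20358302e-04]
```

View pics/c3.png

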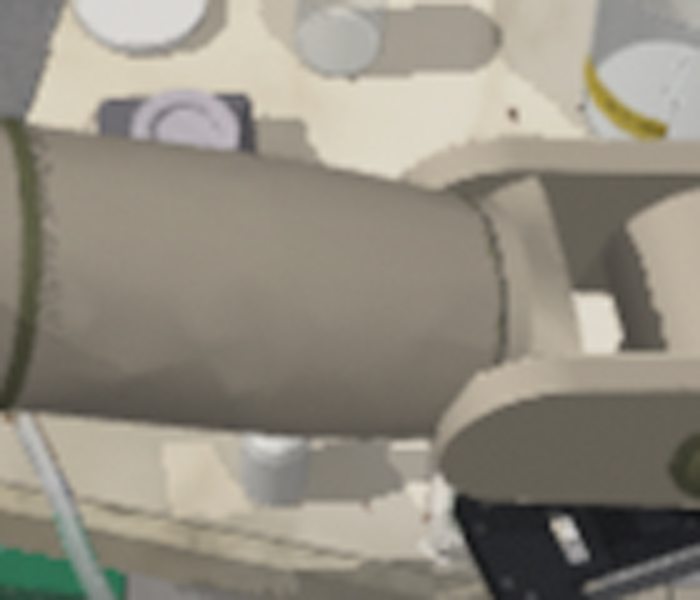

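The move was refused because each row needs every field, so this picture shows the same arm position as before. I'll resend it in full.

Emit:
move_arm(steps=[{"travel": [-3.5, 0, 0], "delta_rot": [0, 0, 0], "hand": 8.8}, {"travel": [-3.5, 0, 0], "delta_rot": [0, 0, 0], "hand": 8.8}, {"travel": [-3.5, 0, 0], "delta_rot": [0, 0, 0], "hand": 8.8}, {"travel": [-3.5, 0, 0], "delta_rot": [0, 0, 0], "hand": 8.8}, {"travel": [-3.5, 0, 0], "delta_rot": [0, 0, 0], "hand": 8.8}, {"travel": [0, 0, 0], "delta_rot": [0, 0, 0], "hand": 8.8}], squeeze=12)

```text
t: 0.75
ee_pos: [-0.0157, -0.4987, 0.2556]
tcp_rot: [0.988, 0.156, -0.001, -0.0]
ft_force: [-0.6, -0.1, 0.1]
finger_gap: 0.0877
grip_force: 0.0
```

Run:
```python
from h import *
d=grab('top','top2.png')
b=cv2.imread('pics/top2.png')[205:325,250:390]
s=cv2.imread('pics/side0.png')[255:300,255:315]
o=np.zeros((600,800,3),np.uint8)
o[:480,:560]=cv2.resize(b,None,fx=4,fy=4,interpolation=cv2.INTER_CUBIC)
o[375:600,500:800]=cv2.resize(s,None,fx=5,fy=5,interpolation=cv2.INTER_CUBIC)
cv2.imwrite('pics/c4.png',o)
```

```text
(no output)
```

View pics/c4.png

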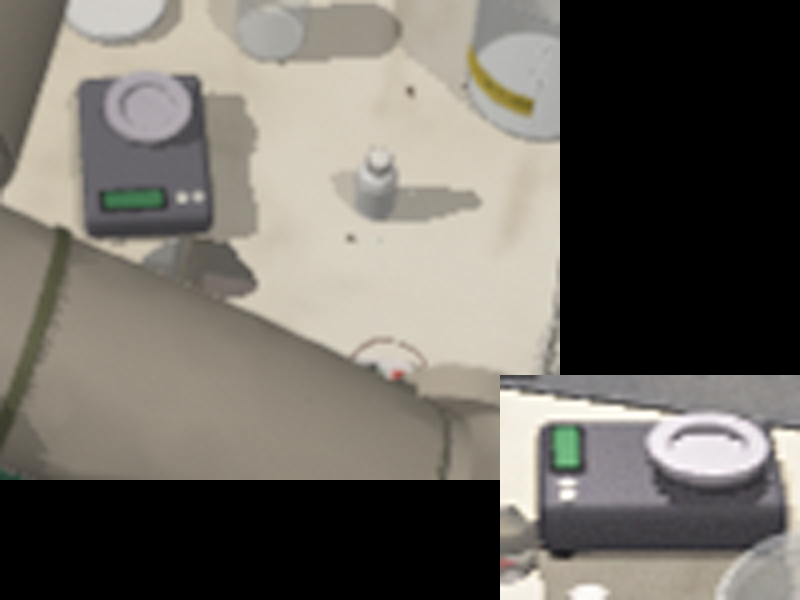

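This view shows the balance clear: the pan's outer ellipse is at crop x 104–193, y 73–143, which puts its centre near pixel (287,230), with the recess visible inside it. The small bottle is at crop (377,185). The inset (side view) shows the pan at crop x 646–771. Next I'll get subpixel edges for the pan, recess and bottle.

```bash
cat > m.py <<'E'
from h import *
def edges(img,row,lo,hi,thr):  # subpixel crossings along row of scalar img
    r=img[row,lo:hi].astype(float)-thr;out=[]
    for i in range(len(r)-1):
        if r[i]*r[i+1]<0: out.append((round(lo+i+r[i]/(r[i]-r[i+1]),2),'+' if r[i]<0 else '-'))
    return out
E
python3 - <<'E'
from m import *
t=cv2.imread('pics/top2.png');s=cv2.imread('pics/side0.png');t0=cv2.imread('pics/top0.png')
g=lambda a:cv2.cvtColor(a,cv2.COLOR_BGR2GRAY)
print('top pan');
for v in range(222,244): print(v,g(t)[v,272:304].tolist())
print('side pan')
for v in range(260,282): print(v,g(s)[v,280:314].tolist())
print('side bottle')
for v in range(264,298,3): print(v,g(s)[v,204:230].tolist())
print('top bottle')
for v in range(290,309,2): print(v,g(t0)[v,292:318].tolist())
E
```

```text
top pan
222 [198, 198, 198, 198, 198, 196, 195, 194, 194, 193, 191, 189, 188, 187, 186, 187, 188, 189, 192, 195, 196, 196, 197, 196, 196, 196, 196, 196, 195, 194, 194, 194]
223 [198, 199, 199, 192, 185, 184, 183, 183, 185, 186, 180, 177, 176, 173, 170, 171, 172, 175, 181, 184, 178, 162, 162, 161, 162, 162, 163, 178, 194, 193, 192, 192]
224 [164, 164, 164, 155, 143, 143, 145, 152, 168, 174, 170, 169, 170, 171, 171, 170, 169, 169, 171, 172, 160, 130, 106, 95, 97, 97, 96, 138, 181, 192, 192, 193]
225 [98, 98, 98, 100, 100, 104, 125, 149, 163, 170, 171, 166, 157, 151, 150, 151, 157, 162, 167, 170, 171, 164, 142, 113, 97, 105, 97, 98, 155, 192, 193, 193]
226 [103, 103, 104, 102, 103, 119, 151, 167, 167, 162, 153, 140, 135, 141, 142, 144, 150, 151, 151, 164, 171, 172, 166, 137, 98, 94, 92, 79, 145, 193, 194, 194]
227 [103, 103, 104, 103, 114, 142, 163, 168, 162, 142, 120, 126, 149, 165, 171, 172, 166, 157, 149, 156, 169, 173, 172, 162, 129, 91, 80, 78, 145, 194, 186, 184]
228 [104, 103, 104, 101, 125, 159, 169, 166, 147, 122, 129, 156, 168, 170, 171, 172, 172, 171, 167, 164, 167, 172, 171,
[... 8376 characters left out ...]
 125, 126, 127, 127, 128]
300 [193, 194, 195, 192, 182, 175, 168, 161, 158, 154, 150, 144, 137, 132, 128, 127, 126, 124, 121, 123, 127, 128, 128, 127, 128, 128]
302 [192, 195, 195, 197, 199, 194, 180, 166, 157, 154, 149, 142, 137, 131, 128, 127, 126, 123, 122, 124, 128, 129, 128, 127, 128, 128]
304 [193, 194, 195, 196, 197, 196, 191, 172, 161, 157, 148, 142, 136, 129, 126, 126, 126, 125, 126, 128, 128, 128, 128, 128, 129, 129]
306 [195, 195, 195, 195, 194, 193, 192, 188, 177, 164, 163, 165, 154, 152, 150, 150, 153, 153, 168, 187, 187, 188, 186, 187, 187, 187]
308 [186, 186, 182, 176, 167, 168, 167, 168, 170, 172, 173, 173, 174, 176, 176, 177, 178, 181, 184, 186, 186, 186, 185, 184, 185, 186]
```

Run:
```python
from m import *
s=imaging.grab_frame('side');t=imaging.grab_frame('top')
# pan centre: side u=296.05, top u=286.55 ; vertical pixels from ellipse centre
def solve(us,ut,z):  # x,y at height z from columns only
    from scipy.optimize import fsolve
    return fsolve(lambda p:[proj(s,[p[0],p[1],z])[0]-us,proj(t,[p[0],p[1],z])[0]-ut],[.5,-.3])
p=solve(296.05,286.55,.0495);print('pan',p)
for z in(.045,.0495,.055):print(z,proj(s,[*p,z]),proj(t,[*p,z]),'far edge side',proj(s,[p[0],p[1]+.034,z])[1],'far edge top',proj(t,[p[0]+.034,p[1],z])[1])
print('tri',tri([ray(s,296.05,268.2),ray(t,286.55,231)]))
b=solve(216.7,304.3,.03);print('bottle',b)
for z in(0,.03,.082):print(z,proj(s,[*b,z]),proj(t,[*b,z]))
print('cap tri',tri([ray(s,216.4,265.2),ray(t,302.5,293.5)]))
print('axis u at cap side',proj(s,[*b,.075]), 'L/R',proj(s,[b[0]-.02,b[1],.03]),proj(s,[b[0]+.02,b[1],.03]))
sm=onz(s,272.5,300,.06);print(sm)
# housing side/top edges: green display etc.
for u,v in[(265,255),(266,310)]:print('hose',onz(t,u,v,0),onz(t,u,v,.1))
```

```text
pan [ 0.59116994 -0.30116883]
0.045 [295.98929481 269.5003478 ] [286.52980455 231.28395775] far edge side 263.3389618759197 far edge top 222.68923574545508
0.0495 [296.05       268.13310756] [286.55       230.43674384] far edge side 261.9992934969119 far edge top 221.83483784531123
0.055 [296.12445033 266.45629066] [286.57479627 229.39652241] far edge side 260.35644332994036 far edge top 220.78585378048163
tri [ 0.59060425 -0.30092087  0.04855777]
bottle [ 0.37145956 -0.34357199]
0 [217.1219173  291.20726985] [303.89946297 299.58632561]
0.03 [216.7       281.9956147] [304.3        294.51811143]
0.082 [215.94695445 265.55448789] [305.02293702 285.37039391]
cap tri [ 0.36262939 -0.33224045  0.06982666]
axis u at cap side [216.04997417 267.80370137] L/R [209.35564007 281.96553322] [224.03477161 282.02565691]
[ 0.52269382 -0.46680949  0.06      ]
hose [ 0.5338542  -0.23139485  0.        ] [ 0.46686978 -0.23172155  0.1       ]
hose [ 0.3404214  -0.23042092  0.        ] [ 0.28691126 -0.23081546  0.1       ]
```

Emit:
move_arm(steps=[{"travel": [3.2, 1.3, 0], "delta_rot": [0, 0, 0], "hand": 8.8}, {"travel": [3.2, 1.3, 0], "delta_rot": [0, 0, 0], "hand": 8.8}, {"travel": [3.2, 1.3, 0], "delta_rot": [0, 0, 0], "hand": 8.8}, {"travel": [3.2, 1.3, 0], "delta_rot": [0, 0, 0], "hand": 8.8}, {"travel": [3.2, 1.3, 0], "delta_rot": [0, 0, 0], "hand": 8.8}, {"travel": [3.2, 1.3, 0], "delta_rot": [0, 0, 0], "hand": 8.8}, {"travel": [3.2, 1.3, 0], "delta_rot": [0, 0, 0], "hand": 8.8}, {"travel": [3.2, 1.3, 0], "delta_rot": [0, 0, 0], "hand": 8.8}])

```text
t: 1.57
ee_pos: [0.2477, -0.393, 0.2559]
tcp_rot: [0.987, 0.159, 0.0, 0.0]
ft_force: [-0.4, -0.6, -0.2]
finger_gap: 0.0878
grip_force: 0.0
```

Emit:
move_arm(steps=[{"travel": [3.3, 1.3, -1.5], "delta_rot": [0, 0, 0], "hand": 8.8}, {"travel": [3.3, 1.3, -1.5], "delta_rot": [0, 0, 0], "hand": 8.8}, {"travel": [3.3, 1.3, -1.5], "delta_rot": [0, 0, 0], "hand": 8.8}, {"travel": [3.2, 1.3, -1.5], "delta_rot": [0, 0, 0], "hand": 8.8}, {"travel": [0, 0, -2], "delta_rot": [0, 0, 0], "hand": 8.8}, {"travel": [0, 0, 0], "delta_rot": [0, 0, 0], "hand": 8.8}])

```text
t: 2.07
ee_pos: [0.3772, -0.3396, 0.1725]
tcp_rot: [0.987, 0.161, -0.001, -0.003]
ft_force: [-0.6, 0.1, -0.6]
finger_gap: 0.0882
grip_force: 0.0
```

Run:
```python
from h import *
s=grab('side','side1.png');t=imaging.grab_frame('top')
print('column',tri([ray(s,305,143),ray(t,190,150)]))
o=env.get_obs();p=o['ee_pos'];print(p,o['joint_positions'],o['tcp_rot'],'tcp px',proj(s,p),proj(t,p))
a=cv2.imread('pics/side1.png')[170:320,150:350];cv2.imwrite('pics/c5.png',cv2.resize(a,None,fx=4,fy=4,interpolation=cv2.INTER_CUBIC))
```

```text
column [ 0.63363415 -0.03490699  0.3556065 ]
[ 0.37641083 -0.34203269  0.17586215] [-9.68252445e-01  3.56345797e-01  1.65823024e+00 -9.62775520e-05
  1.12803792e+00  2.83241867e-01] [ 9.87279412e-01  1.58994025e-01 -2.58134832e-04 -4.42749448e-04] tcp px [216.50107952 234.00533566] [305.74092814 266.05805521]
```

View pics/c5.png

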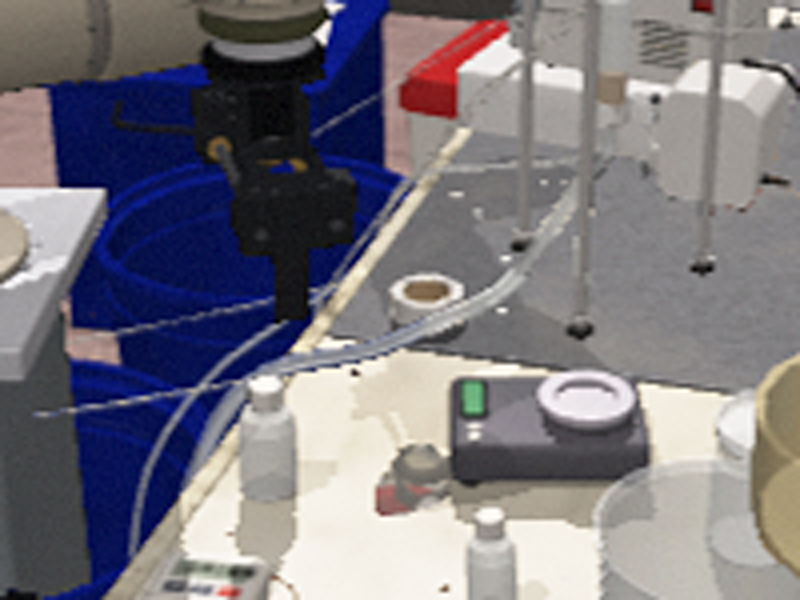

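Column axis is near (0.634, -0.035), far enough from the path. In the crop the gripper is above the bottle: the finger is at crop (291,310) and the bottle at (268,440). The hose runs on the far side, by the bench edge. I'll go down and grip gently, for centring only.

Emit:
move_arm(steps=[{"travel": [-0.5, 0, -3], "delta_rot": [0, 0, 0], "hand": 8.8}, {"travel": [0, 0, -3], "delta_rot": [0, 0, 0], "hand": 8.8}, {"travel": [0, 0, -3], "delta_rot": [0, 0, 0], "hand": 8.8}, {"travel": [0, 0, -2.5], "delta_rot": [0, 0, 0], "hand": 8.8}, {"travel": [0, 0, -2], "delta_rot": [0, 0, 0], "hand": 8.8}, {"travel": [0, 0, 0], "delta_rot": [0, 0, 0], "hand": 8.8}], squeeze=4)

```text
t: 2.67
ee_pos: [0.3699, -0.3422, 0.0389]
tcp_rot: [0.987, 0.158, -0.001, -0.002]
ft_force: [-0.1, 0.0, 0.0]
finger_gap: 0.0881
grip_force: 0.0
```

Emit:
move_arm(steps=[{"travel": [0, 0, 0], "delta_rot": [0, 0, 0], "hand": 4.6}, {"travel": [0, 0, 0], "delta_rot": [0, 0, 0], "hand": 4.2}, {"travel": [0, 0, 0], "delta_rot": [0, 0, 0], "hand": 3.9}, {"travel": [0, 0, 0], "delta_rot": [0, 0, 0], "hand": 3.6}, {"travel": [0, 0, 0], "delta_rot": [0, 0, 0], "hand": 3.6}, {"travel": [0, 0, 0], "delta_rot": [0, 0, 0], "hand": 3.6}], squeeze=4)

```text
t: 3.17
ee_pos: [0.3712, -0.3429, 0.0413]
tcp_rot: [0.987, 0.158, 0.0, 0.0]
ft_force: [0.5, 0.1, -0.4]
finger_gap: 0.0502
grip_force: 0.0
```

Emit:
move_arm(steps=[{"travel": [0, 0, 0], "delta_rot": [0, 0, 0], "hand": 3.6}, {"travel": [0, 0, 0], "delta_rot": [0, 0, 0], "hand": 3.6}, {"travel": [0, 0, 0], "delta_rot": [0, 0, 0], "hand": 3.6}, {"travel": [0, 0, 0], "delta_rot": [0, 0, 0], "hand": 3.6}])

```text
t: 3.5
ee_pos: [0.3712, -0.3429, 0.0409]
tcp_rot: [0.987, 0.158, 0.0, 0.0]
ft_force: [0.3, -0.8, 2.5]
finger_gap: 0.0397
grip_force: 4.0
```

Emit:
move_arm(steps=[{"travel": [0, 0, 0], "delta_rot": [0, 0, 0], "hand": 5.8}, {"travel": [0, 0, 0], "delta_rot": [0, 0, 0], "hand": 5.8}, {"travel": [0, 0, 0], "delta_rot": [0, 0, 0.12], "hand": 5.8}, {"travel": [0, 0, 0], "delta_rot": [0, 0, 0.12], "hand": 5.8}, {"travel": [0, 0, 0], "delta_rot": [0, 0, 0.12], "hand": 5.8}, {"travel": [0, 0, 0], "delta_rot": [0, 0, 0.12], "hand": 5.8}, {"travel": [0, 0, 0], "delta_rot": [0, 0, 0.12], "hand": 5.8}, {"travel": [0, 0, 0], "delta_rot": [0, 0, 0.12], "hand": 5.8}])

```text
t: 4.17
ee_pos: [0.3709, -0.3425, 0.0405]
tcp_rot: [0.867, 0.499, -0.0, -0.0]
ft_force: [0.1, 0.1, 0.1]
finger_gap: 0.0581
grip_force: 0.0
```

Emit:
move_arm(steps=[{"travel": [0, 0, 0], "delta_rot": [0, 0, 0.12], "hand": 5.8}, {"travel": [0, 0, 0], "delta_rot": [0, 0, 0.12], "hand": 5.8}, {"travel": [0, 0, 0], "delta_rot": [0, 0, 0.12], "hand": 5.8}, {"travel": [0, 0, 0], "delta_rot": [0, 0, 0.12], "hand": 5.8}, {"travel": [0, 0, 0], "delta_rot": [0, 0, 0.12], "hand": 5.8}, {"travel": [0, 0, 0], "delta_rot": [0, 0, 0.12], "hand": 5.8}, {"travel": [0, 0, 0], "delta_rot": [0, 0, 0.13], "hand": 5.8}, {"travel": [0, 0, 0], "delta_rot": [0, 0, 0], "hand": 5.8}])

```text
t: 4.83
ee_pos: [0.3709, -0.3426, 0.0405]
tcp_rot: [0.587, 0.81, 0.0, -0.0]
ft_force: [0.4, 1.3, -1.4]
finger_gap: 0.0581
grip_force: 0.0
```

Emit:
move_arm(steps=[{"travel": [0, 0, 0], "delta_rot": [0, 0, 0], "hand": 3.6}, {"travel": [0, 0, 0], "delta_rot": [0, 0, 0], "hand": 3.6}, {"travel": [0, 0, 0], "delta_rot": [0, 0, 0], "hand": 3.6}, {"travel": [0, 0, 0], "delta_rot": [0, 0, 0], "hand": 3.6}, {"travel": [0, 0, 0], "delta_rot": [0, 0, 0], "hand": 3.6}, {"travel": [0, 0, 0], "delta_rot": [0, 0, 0], "hand": 3.6}], squeeze=4)

```text
t: 5.33
ee_pos: [0.371, -0.3427, 0.0407]
tcp_rot: [0.589, 0.808, 0.0, -0.0]
ft_force: [-1.0, -0.8, -0.7]
finger_gap: 0.0392
grip_force: 4.0
```

The bottle is centred on the TCP at (0.371, -0.3427), and the camera said (0.3715, -0.3436), so camera bias is under 1 mm. Grip more firmly, lift, and carry.

Emit:
move_arm(steps=[{"travel": [0, 0, 0], "delta_rot": [0, 0, 0], "hand": 3.4}, {"travel": [0, 0, 0], "delta_rot": [0, 0, 0], "hand": 3.4}, {"travel": [0, 0, 0], "delta_rot": [0, 0, 0], "hand": 3.4}, {"travel": [0, 0, 2], "delta_rot": [0, 0, 0], "hand": 3.4}, {"travel": [0, 0, 3], "delta_rot": [0, 0, 0], "hand": 3.4}, {"travel": [0, 0, 3], "delta_rot": [0, 0, 0], "hand": 3.4}, {"travel": [2, 0.4, 0], "delta_rot": [0, 0, 0], "hand": 3.4}, {"travel": [3, 0.6, 0], "delta_rot": [0, 0, 0], "hand": 3.4}], squeeze=12)

```text
t: 6.0
ee_pos: [0.421, -0.3337, 0.1226]
tcp_rot: [0.59, 0.808, -0.001, 0.001]
ft_force: [0.2, -0.1, -1.1]
finger_gap: 0.0395
grip_force: 12.0
```

Emit:
move_arm(steps=[{"travel": [3, 0.6, 0], "delta_rot": [0, 0, 0], "hand": 3.4}, {"travel": [3, 0.6, 0], "delta_rot": [0, 0, 0], "hand": 3.4}, {"travel": [3, 0.6, 0], "delta_rot": [0, 0, 0], "hand": 3.4}, {"travel": [3, 0.6, 0], "delta_rot": [0, 0, 0], "hand": 3.4}, {"travel": [3, 0.5, 0], "delta_rot": [0, 0, 0], "hand": 3.4}, {"travel": [2, 0.3, -1], "delta_rot": [0, 0, 0], "hand": 3.4}, {"travel": [0, 0, 0], "delta_rot": [0, 0, 0], "hand": 3.4}, {"travel": [0, 0, 0], "delta_rot": [0, 0, 0], "hand": 3.4}])

```text
t: 6.67
ee_pos: [0.591, -0.3001, 0.1095]
tcp_rot: [0.588, 0.809, -0.0, -0.001]
ft_force: [0.7, 0.2, -1.3]
finger_gap: 0.0392
grip_force: 12.0
```

Emit:
move_arm(steps=[{"travel": [0, 0, -0.6], "delta_rot": [0, 0, 0], "hand": 3.4}, {"travel": [0, 0, -0.6], "delta_rot": [0, 0, 0], "hand": 3.4}, {"travel": [0, 0, -0.4], "delta_rot": [0, 0, 0], "hand": 3.4}, {"travel": [0, 0, 0], "delta_rot": [0, 0, 0], "hand": 3.4}, {"travel": [0, 0, 0], "delta_rot": [0, 0, 0], "hand": 3.4}])

```text
t: 7.08
ee_pos: [0.5906, -0.301, 0.0947]
tcp_rot: [0.589, 0.808, 0.0, -0.0]
ft_force: [-0.3, -0.4, -0.5]
finger_gap: 0.0398
grip_force: 12.0
```

Run:
```python
from h import *
s=grab('side','side2.png');t=grab('top','top3.png')
o=env.get_obs();p=o['ee_pos'];print(p,o['ft_force'])
S=cv2.imread('pics/side2.png')[225:295,240:340];T=cv2.imread('pics/top3.png')[190:250,240:330]
O=np.zeros((600,800,3),np.uint8)
O[:560,:800]=cv2.resize(S,None,fx=8,fy=8,interpolation=cv2.INTER_CUBIC)
O[360:600,440:800]=cv2.resize(T,None,fx=4,fy=4,interpolation=cv2.INTER_CUBIC)
cv2.imwrite('pics/c6.png',O)
```

```text
[ 0.59098094 -0.30094824  0.095079  ] [0.64082486 0.24090129 0.50172412]
```

View pics/c6.png

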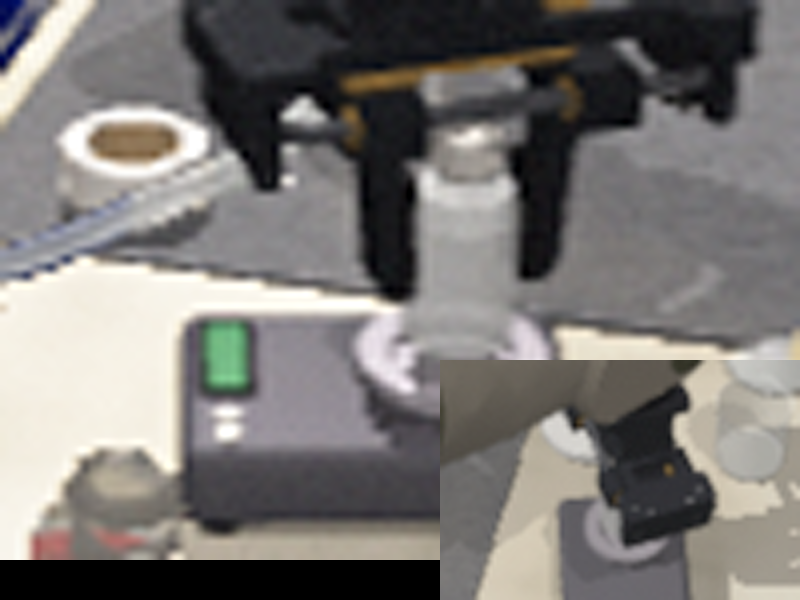

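The side crop shows the bottle held upright just above the pan: body at crop x 413–520, pan at crop x 355–552. The bottle seems slightly to the right of the pan's centre (about 467 against 453), so I'll measure this subpixel.

Run:
```python
from m import *
s=cv2.cvtColor(cv2.imread('pics/side2.png'),cv2.COLOR_BGR2GRAY)
for v in list(range(248,275)): print(v,s[v,283:313].tolist())
d=imaging.grab_frame('side')
for x in(.571,.591,.611):print(x,proj(d,[x,-.301,.054]),proj(d,[x,-.301,.085]))
```

```text
248 [129, 94, 10, 21, 26, 25, 23, 20, 16, 160, 221, 207, 199, 197, 189, 186, 183, 190, 191, 204, 196, 121, 11, 16, 21, 20, 18, 32, 89, 122]
249 [146, 101, 13, 20, 19, 22, 24, 15, 5, 139, 210, 213, 209, 209, 200, 193, 194, 197, 197, 206, 183, 97, 11, 20, 23, 20, 15, 43, 93, 116]
250 [153, 108, 11, 11, 21, 24, 25, 17, 28, 122, 175, 180, 196, 206, 202, 195, 195, 198, 198, 177, 150, 103, 41, 15, 18, 23, 18, 64, 108, 123]
251 [152, 113, 25, 16, 22, 24, 23, 13, 51, 131, 169, 173, 173, 176, 180, 179, 172, 178, 175, 162, 148, 109, 42, 21, 19, 22, 19, 65, 107, 120]
252 [149, 114, 31, 17, 24, 25, 25, 18, 57, 136, 166, 171, 169, 174, 173, 177, 171, 173, 170, 159, 146, 111, 40, 18, 20, 21, 19, 62, 111, 124]
253 [152, 112, 28, 17, 23, 22, 23, 14, 53, 129, 169, 174, 175, 174, 180, 177, 178, 174, 172, 165, 150, 106, 42, 21, 21, 26, 17, 83, 122, 126]
254 [146, 118, 50, 12, 21, 25, 24, 15, 53, 128, 160, 166, 162, 169, 176, 175, 174, 168, 161, 144, 135, 96, 28, 13, 16, 18, 29, 94, 123, 121]
255 [145, 120, 54, 17, 20, 24, 25, 14, 60, 131, 163, 158, 158, 160, 158, 161, 157, 156, 155, 144, 135, 99, 26, 1
[... 2371 characters left out ...]
1, 106, 105, 109, 134, 156, 160, 151, 120, 89, 184, 231, 226]
272 [142, 106, 75, 113, 173, 220, 230, 223, 172, 101, 110, 114, 115, 116, 117, 120, 124, 126, 138, 140, 136, 140, 144, 137, 110, 98, 97, 123, 200, 224]
273 [143, 140, 103, 77, 109, 146, 188, 237, 219, 139, 144, 144, 143, 142, 143, 141, 143, 143, 143, 147, 148, 145, 127, 110, 83, 87, 99, 117, 196, 229]
274 [142, 144, 113, 56, 80, 103, 120, 147, 148, 136, 139, 145, 143, 144, 150, 148, 144, 141, 139, 135, 126, 120, 112, 92, 66, 90, 111, 114, 186, 228]
0.571 [288.99843666 266.69143181] [289.34667281 257.12142634]
0.591 [296.0472473  266.73015249] [296.47116351 257.16667135]
0.611 [303.0871626  266.76882431] [303.5865666  257.21185864]
```

The bottle is centred over the pan to about 1 mm in x (mid 296.5 px against 296.05–296.1 px). Now I'll lower it gently and feel for contact. A bottle on the rim would read about 4 N by TCP z = 0.088, well under the limit.

Emit:
move_arm(steps=[{"travel": [-0.05, 0, -0.2], "delta_rot": [0, 0, 0], "hand": 3.4}, {"travel": [0, 0, -0.2], "delta_rot": [0, 0, 0], "hand": 3.4}, {"travel": [0, 0, -0.15], "delta_rot": [0, 0, 0], "hand": 3.4}, {"travel": [0, 0, -0.15], "delta_rot": [0, 0, 0], "hand": 3.4}, {"travel": [0, 0, 0], "delta_rot": [0, 0, 0], "hand": 3.4}, {"travel": [0, 0, 0], "delta_rot": [0, 0, 0], "hand": 3.4}])

```text
t: 7.73
ee_pos: [0.5905, -0.3007, 0.0876]
tcp_rot: [0.589, 0.808, 0.0, -0.0]
ft_force: [-0.4, -0.5, -0.3]
finger_gap: 0.0389
grip_force: 12.0
```

Run:
```python
from h import *
F=[]
for i in range(5):
    s=imaging.grab_frame('side');o=env.get_obs();F.append(np.r_[o['ft_force'],o['wrist_torque'],o['ee_pos']])
print(np.mean(F,0).round(4),np.std(F,0).round(3))
```

```text
[-0.1142  0.1991 -0.8555 -0.0335 -0.0915 -0.0047  0.5906 -0.3007  0.0878] [0.335 0.4   0.335 0.025 0.027 0.038 0.    0.    0.   ]
```

There's no contact force 2–3 mm below rim height, so the foot is inside the recess. I'll continue down.

Emit:
move_arm(steps=[{"travel": [0, 0, -0.1], "delta_rot": [0, 0, 0], "hand": 3.4}, {"travel": [0, 0, -0.1], "delta_rot": [0, 0, 0], "hand": 3.4}, {"travel": [0, 0, -0.05], "delta_rot": [0, 0, 0], "hand": 3.4}, {"travel": [0, 0, 0], "delta_rot": [0, 0, 0], "hand": 3.4}, {"travel": [0, 0, 0], "delta_rot": [0, 0, 0], "hand": 3.4}])

```text
t: 8.4
ee_pos: [0.5905, -0.3008, 0.0853]
tcp_rot: [0.589, 0.808, -0.0, 0.0]
ft_force: [-0.4, -1.0, 0.1]
finger_gap: 0.0395
grip_force: 12.0
```

```bash
cat > f.py <<'E'
from h import *
F=[]
for i in range(5):
    s=imaging.grab_frame('side');o=env.get_obs();F.append(np.r_[o['ft_force'],o['wrist_torque'],o['ee_pos']])
print(np.mean(F,0).round(4),np.std(F,0).round(3),o['t'])
E
python3 f.py
```

```text
[-0.0443 -0.2425  0.1376 -0.0266 -0.1025 -0.0015  0.5906 -0.3007  0.0853] [0.225 0.193 0.461 0.021 0.016 0.023 0.    0.    0.   ] 8.65
```

The pan now carries about 1 N with the foot at 0.0446 m, which matches the recess floor; on the rim it would read about 7 N. Release.

Emit:
move_arm(steps=[{"travel": [0, 0, 0], "delta_rot": [0, 0, 0], "hand": 4.1}, {"travel": [0, 0, 0], "delta_rot": [0, 0, 0], "hand": 4.4}, {"travel": [0, 0, 0], "delta_rot": [0, 0, 0], "hand": 5.2}, {"travel": [0, 0, 0], "delta_rot": [0, 0, 0], "hand": 6.5}, {"travel": [0, 0, 0], "delta_rot": [0, 0, 0], "hand": 7.5}, {"travel": [0, 0, 0], "delta_rot": [0, 0, 0], "hand": 7.5}, {"travel": [0, 0, 0], "delta_rot": [0, 0, 0], "hand": 7.5}])

```text
t: 9.23
ee_pos: [0.5906, -0.3007, 0.0852]
tcp_rot: [0.589, 0.808, 0.0, 0.0]
ft_force: [-0.3, -0.5, 0.2]
finger_gap: 0.0741
grip_force: 0.0
```

Emit:
move_arm(steps=[{"travel": [0, 0, 1], "delta_rot": [0, 0, 0], "hand": 7.5}, {"travel": [0, 0, 2], "delta_rot": [0, 0, 0], "hand": 7.5}, {"travel": [0, 0, 3], "delta_rot": [0, 0, 0], "hand": 7.5}, {"travel": [0, 0, 3], "delta_rot": [0, 0, 0], "hand": 7.5}, {"travel": [-1, -1, 2], "delta_rot": [0, 0, 0], "hand": 7.5}, {"travel": [-3, -2, 0], "delta_rot": [0, 0, 0], "hand": 7.5}, {"travel": [-3, -2, 0], "delta_rot": [0, 0, 0], "hand": 7.5}, {"travel": [0, 0, 0], "delta_rot": [0, 0, 0], "hand": 7.5}])

```text
t: 9.9
ee_pos: [0.5168, -0.3539, 0.1965]
tcp_rot: [0.59, 0.807, -0.001, 0.0]
ft_force: [0.5, -0.3, 0.8]
finger_gap: 0.0751
grip_force: 0.0
```

Run:
```python
from h import *
s=grab('side','side3.png');t=grab('top','top4.png')
o=env.get_obs();print(o['t'],o['ee_pos'],o['ft_force'])
S=cv2.imread('pics/side3.png')[225:295,240:340];T=cv2.imread('pics/top4.png')[190:250,240:330]
O=np.zeros((600,800,3),np.uint8)
O[:560,:800]=cv2.resize(S,None,fx=8,fy=8,interpolation=cv2.INTER_CUBIC)
O[400:600,500:800]=cv2.resize(T,(300,200),interpolation=cv2.INTER_CUBIC)
cv2.imwrite('pics/c7.png',O)
print('seated cap/foot px',proj(s,[.5905,-.3007,.1267]),proj(s,[.5905,-.3007,.0447]))
```

```text
10.0 [ 0.52004261 -0.35137437  0.1962229 ] [ 0.234854    0.18310424 -0.68589441]
seated cap/foot px [296.86830637 243.92019454] [295.73965364 269.50281283]
```

View pics/c7.png

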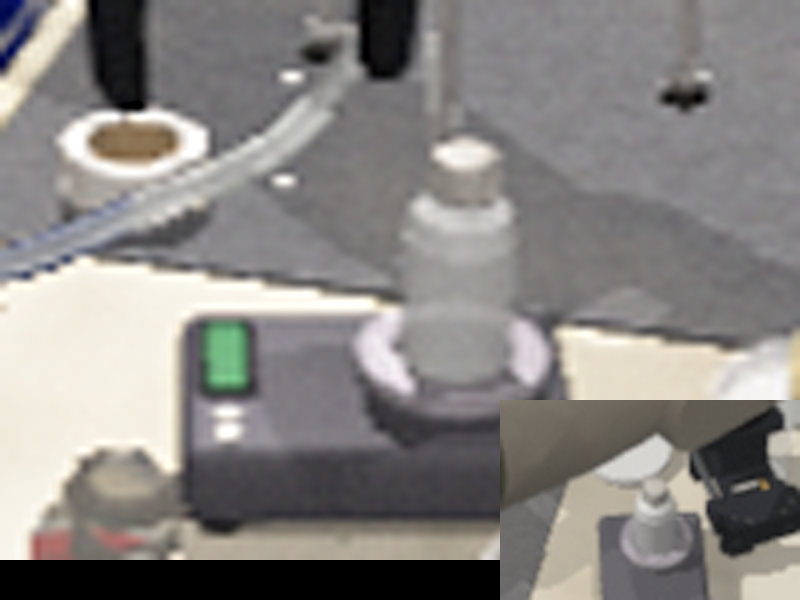

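The bottle stands upright, centred in the recess. The cap is at crop (467,150), matching the predicted seated pixel (296.9, 243.9), and the foot is near crop 457, as perspective predicts. The gripper is clear, so I'm handing in.

```bash
python3 -c "
from h import *
print(order.sign_off())"
```

```text
the job is handed in; nothing more can be done
None
```

The larger white bottle is standing upright in the balance pan's recess and has been let go. The arm is clear of everything, no other item was moved as far as I could see, and the job was handed in at about 10 s.

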